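# Roll home the contact strip of a shielding-cage sill

### The job

The row of brass contact pieces in the cage sill stands proud. Take the hand roller from its stand, roll it along the row with firm pressure (but never more than 25 N) until every piece is fully home, then put the roller back upright in its stand and let go. Touch the sill with the roller only, and leave the other things where they are.

Things in the scene. Friction and masses are not known exactly. Their poses are not given: they have to be found in the camera images.
- panel: Grey base plate of the sill, fixed to the table, 130 (its x) x 290 (its y) x 12 mm. Origin: centre of its underside; z up. An aluminium channel 236 mm long and 36 mm wide stands on it along y, centre line at x = -30 mm; two dark screw heads, tops 32 mm above the table, stand past its ends at y = +-133 mm. It does not give under load.
- strip_mid (a point): Nominal middle of the brass row, pieces home, 44 mm above the table. The channel sits on levelling screws: its real height is up to 5 mm above or below nominal, and it slopes along its length by up to 0.065 rad either way (6 mm more at the ends). Neither shows in this point nor in strip_right and strip_left, which belong to the base plate: find the height by feel.
- strip_right (a point): Nominal top centre of piece1 (-y end of the panel) when fully home, 44 mm above the table (see strip_mid). The row of eight pieces, pitch 25 mm, runs straight from here to strip_left.
- strip_left (a point): Nominal top centre of the last brass piece (piece8, the +y end) when fully home; see strip_right (175 mm away).
- stand: White roller stand fixed to the table: base 110 (x) x 75 (y) x 6 mm; two posts at x = +-42 mm, 16 mm thick in x, 60 mm wide in y, tops 60 mm above the table. Origin: centre of its underside. The roller's collar bridges the posts (roller x along stand x, either way round); its wheel hangs between them.
- stand_seat (a point): Point midway between the tops of the stand's two posts, 60 mm above the table; the underside of the roller's collar centre rests here.
- roller: Hand roller, about 0.3 kg. Origin: lowest point of its wheel; z up the handle, x the rolling direction, y the axle. Wheel, rubber tyre: diameter 44, width 28 mm, free. Steel collar 96 (x) x 44 (y) mm, from 48 to 56 mm above the origin; blue handle 40 (x) x 26 (y) mm, from 56 to 114 mm. In the stand its origin is 12 mm above the table.
- roller_grip (a point): Centre of the roller's handle, 84 mm above the roller's origin (96 mm above the table in the stand); grip it from above across its 26 mm y faces.
- wheel (a joint): Turn of the roller's wheel (rad), 0 at the start, either sign; 1 rad is 22 mm of rolling.
- piece1 (a joint): Depth of brass piece 1 of 8 (14 mm wide, 24 mm along the row, -87.5 mm along the panel's y), m: 0 is 5 mm proud, 0.005 is fully home (top 2 mm above the channel's edges). Starts at 0 to 0.0012. Held by friction: sinks under about 8 N and stays where it is left.
- piece2 (a joint): Depth of brass piece 2 of 8 (14 mm wide, 24 mm along the row, -62.5 mm along the panel's y), m: 0 is 5 mm proud, 0.005 is fully home (top 2 mm above the channel's edges). Starts at 0 to 0.0012. Held by friction: sinks under about 8 N and stays where it is left.
- piece3 (a joint): Depth of brass piece 3 of 8 (14 mm wide, 24 mm along the row, -37.5 mm along the panel's y), m: 0 is 5 mm proud, 0.005 is fully home (top 2 mm above the channel's edges). Starts at 0 to 0.0012. Held by friction: sinks under about 8 N and stays where it is left.
- piece4 (a joint): Depth of brass piece 4 of 8 (14 mm wide, 24 mm along the row, -12.5 mm along the panel's y), m: 0 is 5 mm proud, 0.005 is fully home (top 2 mm above the channel's edges). Starts at 0 to 0.0012. Held by friction: sinks under about 8 N and stays where it is left.
- piece5 (a joint): Depth of brass piece 5 of 8 (14 mm wide, 24 mm along the row, 12.5 mm along the panel's y), m: 0 is 5 mm proud, 0.005 is fully home (top 2 mm above the channel's edges). Starts at 0 to 0.0012. Held by friction: sinks under about 8 N and stays where it is left.
- piece6 (a joint): Depth of brass piece 6 of 8 (14 mm wide, 24 mm along the row, 37.5 mm along the panel's y), m: 0 is 5 mm proud, 0.005 is fully home (top 2 mm above the channel's edges). Starts at 0 to 0.0012. Held by friction: sinks under about 8 N and stays where it is left.
- piece7 (a joint): Depth of brass piece 7 of 8 (14 mm wide, 24 mm along the row, 62.5 mm along the panel's y), m: 0 is 5 mm proud, 0.005 is fully home (top 2 mm above the channel's edges). Starts at 0 to 0.0012. Held by friction: sinks under about 8 N and stays where it is left.
- piece8 (a joint): Depth of brass piece 8 of 8 (14 mm wide, 24 mm along the row, 87.5 mm along the panel's y), m: 0 is 5 mm proud, 0.005 is fully home (top 2 mm above the channel's edges). Starts at 0 to 0.0012. Held by friction: sinks under about 8 N and stays where it is left.
- tray: Orange open plastic tray, 110 x 90 x 28 mm, with spare brass pieces; bystander. Origin: centre of its underside.
- wash_bottle: White wash bottle with a green label, diameter 72 mm, 170 mm tall, standing beyond the sill; bystander. Origin: centre of its underside.
- dish: Clear shallow round dish, diameter 70 mm, 16 mm high; bystander. Origin: centre of its underside.
- screwdriver: Screwdriver lying on the table on the robot's side; bystander. Origin: its underside.
- syringe: Clear empty syringe, about 150 mm long, lying beyond the sill; bystander. Origin: its underside.
- tweezers: Steel tweezers 120 mm long, 6 mm high, lying on the grey base plate behind the channel, about parallel to it; bystander. Origin: its underside.

How it is judged:
On the way, in this order (a step that is already met when the one before it is completed fails the run):
1. the roller is lifted clear of its stand (height (world z) of roller_grip above 0.115 m and contact force between roller and stand below 0.1 N), for 0.1 s.
2. the roller rolls on the row under pressure (wheel turned at least 2 rad, while pressing with over 3 N) (contact force between roller and panel above 3 N and (value of joint wheel above 2 rad or value of joint wheel below -2 rad)).
3. every brass piece is home (value of joint each of piece1, piece2, piece3, piece4, piece5, piece6, piece7, piece8 above 0.0035 m), for 0.1 s.
At the end, for the whole second after the job is handed in: All eight brass pieces are within 1.5 mm of fully home; the roller stands at rest, upright (within 0.1 rad), its collar down on both posts of its stand (within 15 mm of centre and 5 mm of its height, turned less than 0.25 rad from the stand's length), released (all of step 3 and horizontal distance between roller_grip and stand_seat below 0.015 m and height (world z) of roller_grip between 0.091 and 0.101 m and angle between roller's own z axis and vertical below 0.1 rad and angle between the x axis of roller and the x axis of stand, either way round below 0.25 rad and linear speed of roller below 0.02 m/s); the robot touches nothing.
It fails at once if the roller presses on the sill with more than 25 N (contact force between roller and panel above 25 N).
It fails at once if the fingers or the arm touch the sill or its base plate (contact force between any of the fingers, the arm and panel above 1 N).
It fails at once if another thing is moved by more than 20 mm (distance of any of tray, wash_bottle, dish, screwdriver, syringe, tweezers from where it was at the start of the episode above 0.02 m).
It also fails if it takes over 72 s, if anything falls off the work surface, if the arm or the gripper's body presses on something with over 40 N, if the wrist force passes 120 N, or if a joint passes its speed limit or range.

### The arm

A 7-joint arm with a two-finger parallel gripper is mounted at the origin on the work surface. World frame = base frame: x ahead of the robot, y to its left, z up, the work surface at z = 0. Lengths are in m, angles in rad, forces in N, time in s.
With the tool pointing down it reaches from about 0.425 to 0.825 m from the base axis. Payload 3.6 kg.
Tool frame: the origin (TCP) lies on the front face of the gripper's body, between the roots of the fingers; the fingertips stand 84 mm ahead of it and the grasp point (between the pads) lies 65 mm ahead of it; x points along the fingers, y is the direction in which the jaws open and shut, and the axes are right-handed (so a half turn about x gives the same grasp; the last joint's range is limited). The gripper opens to 93 mm and grips with 3 to 60 N. Pads are 15 mm wide; open, the fingers measure 128 mm over their backs; the gripper's body (75 mm by 188 mm) begins 65 mm behind the grasp point.
Start: joints at [-1.274, 0.615, -0.013, 1.423, 0.008, 1.103, -0.04], TCP at [0.206, 0.616, 0.303] pointing down, gripper open.
Joint ranges: [-3.12, 3.12], [-0.3, 2.06], [-1.34, 1.32], [0.26, 2.42], [-1.36, 4.5], [0.01, 1.98], [-2.84, 2.84]. Speed limits (rad/s): [2.79, 2.79, 3.14, 3.14, 3.14, 3.14, 3.14].

### API

Orientations are given as a rotation vector (axis times angle).
In Python, from cell import manip gives the robot as it stands. The module is installed in compiled form; this text tells all that it offers.
- The arm moves only by the tool move_arm, never from a script. Its argument "deltas" is one flat list of numbers, 7 for each row, row after row: the shift along the tool's x, y, z in cm, then the turn, a rotation vector about the tool's x, y, z in rad, then the gripper's target within -1 to 1 (shut at 1, half-way at 0, fully open at -1). In form: [x, y, z, rx, ry, rz, claw, x, y, z, rx, ry, rz, claw, ...]. A call has 1 to 5 rows; each row is the pose to reach, as a shift and turn from the pose commanded when the call began, along the tool's axes at that moment; what a row does not reach only later rows make up. A row lasts 1/8 s, in which the tool goes at most 62.5 mm and 10.7 degrees, less where a joint would pass 70% of its speed; a pose out of reach is approached as far as the arm can. A call with a gripper value outside its range is refused whole. The fingers move at their own pace and stop on an object; "grip_force" is the grip in N (left out, the last holds). Time passes only in rows, so rows that repeat a pose let the fingers close. It gives the time, the measured TCP pose, the force and the opening at its end, in the units of the state.
- manip.get_state(): the state, without advancing time (a new reading comes with each control period).
- manip.read_camera(name): name is "scene" or "top" or "wrist"; returns a dict with "color" (400x640x3 uint8, blue, green, red), "intrinsics" (3x3 intrinsics, pixels), "xyz" and "orientation" of the camera in the world. Camera axes: x right, y down, z forward; pixel columns grow to the right and rows downward; lengths in m; the calibration is good to about 2 mm. The wrist camera is an equidistant fisheye: a pixel r from the principal point sees the ray r / f radians off the axis. A picture is of the moment at which its call begins. There is no depth.
- manip.close_job(): hands the job in, once; it reports no verdict.
The state is a dict: "time_s": time; "joint_pos": joint angles; "dq": joint speeds; "tau": joint torques, N m; "tcp_pos": TCP position; "ee_rot": TCP orientation; "wrist_force": force on the tool from outside, world axes, zero at the start; "torque": the same for the moment, N m; "width": finger opening in m.
Only numpy, scipy, OpenCV 4.12 (cv2) and the standard library are available. Lean on these libraries where they do the work, as an engineer would, in place of code of your own. Each camera call takes 0.05 s, during which the arm holds its last target. There are 200 camera calls.

## Working session

There is one attempt and no reset: what is moved stays moved. The work goes in short steps, Python scripts to look and compute and a tool call to move; the robot and the scene stay as the last step left them, time stands still between calls to the robot, and variables do not carry over. Pictures are saved under pics/ and viewed, about 8 in all and at most 12, crops included, and the job is handed in when it is done.

Besides the shell and the picture viewer there is one more tool, called after "Call:" as name(argument=value, ...), one argument or row to a line, values as JSON. move_arm: Moves the arm, as the interface text tells. Its arguments: {"type":"object","properties":{"deltas":{"type":"array","items":{"type":"number"}},"grip_force":{"type":"number"}},"required":["deltas"]}

```bash
mkdir -p pics
python3 - <<'E'
from cell import manip
import cv2,pickle
print(manip.get_state())
for n in("scene","top"):
    r=manip.read_camera(n);cv2.imwrite(f"pics/{n}0.png",r["color"]);pickle.dump(r,open(f"{n}0.pkl","wb"))
    print(n,r["intrinsics"],r["xyz"],r["orientation"])
E
```

```text
{'time_s': 0.0, 'joint_pos': array([-1.27451601,  0.61594575, -0.0126343 ,  1.42486744,  0.00811544,
        1.10341263, -0.04037684]), 'dq': array([-0.00113678, -0.00062005,  0.00099719,  0.00058984, -0.00179667,
       -0.00085931, -0.00158664]), 'tau': array([-4.12459431e-04, -4.58925498e+01,  2.08677761e-01, -1.65748447e+01,
       -6.11017342e-02,  2.04736646e-02,  2.42917977e-04]), 'tcp_pos': array([0.20598523, 0.61589775, 0.30157407]), 'ee_rot': array([ 0.25122362,  1.55629702, -0.25525225]), 'wrist_force': array([-0.24141422, -0.09470101, -0.40341826]), 'torque': array([-0.01868014,  0.03573732, -0.00633447]), 'width': 0.09267309058132536}
scene [[408.95583988   0.         313.58765478]
 [  0.         408.95583988 196.43124855]
 [  0.           0.           1.        ]] [ 0.96255697 -0.57824965  0.71996063] [-2.23769636 -0.69736142  0.30310383]
top [[448.03359145   0.         317.29455937]
 [  0.         448.03359145 198.69993003]
 [  0.           0.           1.        ]] [0.46134478 0.01267362 1.00336841] [-2.16178679  2.18307272 -0.1066836 ]
```

View pics/scene0.png

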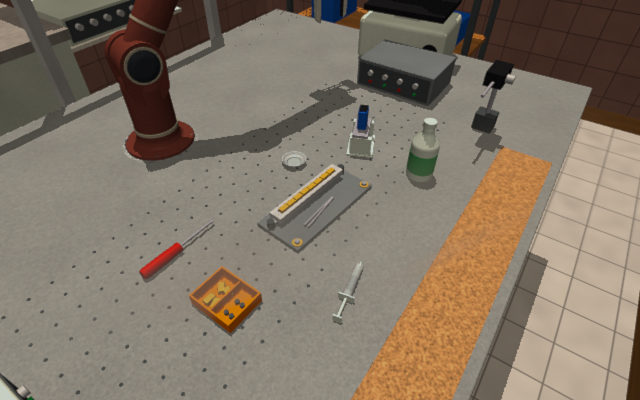

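View pics/top0.png

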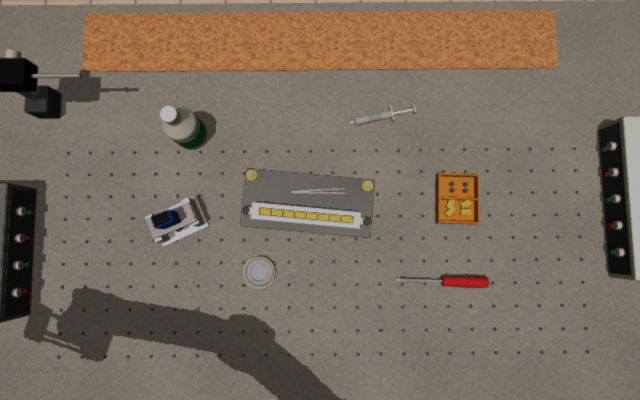

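The scene view shows the roller in its stand at about (362,130) and the sill at about (315,205). In the top view they sit at (176,220) and (308,203). Next I'll crop these and measure them.

```bash
cat > h.py <<'E'
import numpy as np,cv2,pickle
from scipy.spatial.transform import Rotation as R
def ray(r,px):
    K=r["intrinsics"];px=np.atleast_2d(px).astype(float)
    d=np.c_[(px[:,0]-K[0,2])/K[0,0],(px[:,1]-K[1,2])/K[1,1],np.ones(len(px))]
    return np.array(r["xyz"]),d@R.from_rotvec(r["orientation"]).as_matrix().T
def rayfish(r,px):
    K=r["intrinsics"];px=np.atleast_2d(px).astype(float)
    u=np.c_[(px[:,0]-K[0,2])/K[0,0],(px[:,1]-K[1,2])/K[1,1]];t=np.linalg.norm(u,axis=1,keepdims=True)
    d=np.c_[u/np.maximum(t,1e-9)*np.sin(t),np.cos(t)]
    return np.array(r["xyz"]),d@R.from_rotvec(r["orientation"]).as_matrix().T
def plane(o,d,z): return o+d*((z-o[2])/d[:,2])[:,None]
def tri(o1,d1,o2,d2):
    A=np.c_[d1,-d2];s=np.linalg.lstsq(A,o2-o1,rcond=None)[0]
    a,b=o1+d1*s[0],o2+d2*s[1];return (a+b)/2,np.linalg.norm(a-b)
def mask(img,name):
    h=cv2.cvtColor(img,cv2.COLOR_BGR2HSV)
    lo,hi={"blue":((100,120,30),(130,255,255)),"yellow":((18,110,110),(35,255,255)),"white":((0,0,165),(180,60,255))}[name]
    return cv2.inRange(h,lo,hi)
def blobs(m,roi,amin=15):
    x0,y0,x1,y1=roi;c,_=cv2.findContours(m[y0:y1,x0:x1].copy(),cv2.RETR_EXTERNAL,cv2.CHAIN_APPROX_NONE)
    return [(cv2.contourArea(k),cv2.minAreaRect(k+np.array([x0,y0])),k+np.array([x0,y0])) for k in sorted(c,key=cv2.contourArea,reverse=True) if cv2.contourArea(k)>=amin]
E
python3 - <<'E'
from h import *
T=pickle.load(open("top0.pkl","rb"));S=pickle.load(open("scene0.pkl","rb"))
for n,r,rs in(("T",T,(130,180,400,260)),("S",S,(250,90,390,260))):
    for c in("blue","yellow","white"):
        for a,m,_ in blobs(mask(r["color"],c),rs)[:10]: print(n,c,round(a),np.round(m[0],1),np.round(m[1],1),round(m[2],1))
a=cv2.resize(T["color"][185:260,135:235],None,fx=6,fy=6,interpolation=cv2.INTER_CUBIC)
b=cv2.resize(S["color"][95:165,335:385],None,fx=6,fy=6,interpolation=cv2.INTER_CUBIC)[:450]
h=max(a.shape[0],b.shape[0]);o=np.zeros((h,900,3),np.uint8);o[:a.shape[0],:600]=a;o[:b.shape[0],600:900]=b
cv2.imwrite("pics/c1.png",cv2.resize(o,(798,400)))
E
```

```text
T blue 152 [165.4 218.9] [15.3 25.5] 67.4
T yellow 452 [305.5 214.9] [91.7  6.2] 5.4
T yellow 80 [368. 185.] [10. 10.] 90.0
T white 1564 [305.2 215.1] [112.5  15.4] 5.3
T white 193 [183.8 231.8] [ 8.4 48.7] 65.6
T white 32 [178.1 203.1] [ 3.9 20.6] 66.8
S blue 138 [362.2 117.7] [ 9.2 22.7] 6.7
S yellow 260 [306.4 188.9] [ 4.8 68. ] 51.6
S yellow 25 [297.  242.5] [ 7. 10.] 90.0
S yellow 17 [363.5 184.5] [5. 9.] 90.0
S white 850 [305.8 190.9] [12.3 82.4] 52.1
S white 68 [294.  161.5] [ 7. 12.] 90.0
S white 40 [295.5 155.9] [20.   9.8] 10.0
S white 17 [371.6 147.5] [ 2.4 13. ] 6.3
```

View pics/c1.png

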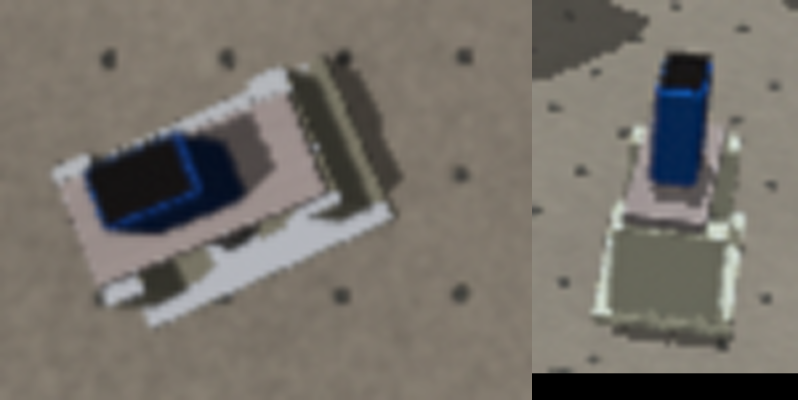

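The crop shows the handle's black cap in the top view at about (143,182) and in the scene view at about (688,72). The collar runs from (60,178) to (330,195), roughly 23° off the image horizontal.

Run:
```python
from h import *
from cell import manip
T=pickle.load(open("top0.pkl","rb"));S=pickle.load(open("scene0.pkl","rb"))
ct=lambda x,y:(135+x/5.32,185+y/5.33)
cs=lambda x,y:(335+(x-532)/5.32,95+y/5.33)
def T3(a,b):
    o,d=ray(T,a);p,e=ray(S,b);print(np.round(tri(o,d[0],p,e[0]),4) if 0 else tri(o,d[0],p,e[0]))
T3(ct(143,182),cs(688,72))
T3((305.5,214.9),(306.4,188.9))
P=lambda pts,z:plane(*ray(T,pts),z)
c=P([ct(60,178),ct(290,88),ct(330,195),ct(100,285)],.068);print("collar",c.mean(0),[np.degrees(np.arctan2(*(c[i]-c[j])[[0,1]])) for i,j in((0,1),(3,2))],np.linalg.norm(c-np.roll(c,1,0),axis=1))
c=P([ct(88,178),ct(177,135),ct(200,188),ct(107,230)],.126);print("cap",c.mean(0))
for a,m,k in blobs(mask(T["color"],"yellow"),(240,200,360,230))[:1]:
    v=P(cv2.boxPoints(m),.047);print("row",v,v.mean(0))
for a,m,k in blobs(mask(T["color"],"white"),(240,190,370,240))[:1]:
    v=P(cv2.boxPoints(m),.042);print("chan",v,v.mean(0))
s=manip.get_state();print(R.from_rotvec(s["ee_rot"]).as_matrix().round(3))
```

```text
(array([0.51111779, 0.31866592, 0.12125324]), np.float64(0.0040026809843426055))
(array([0.51869381, 0.03540684, 0.03605575]), np.float64(0.004116382954550036))
collar [0.51051842 0.31528379 0.068     ] [np.float64(-21.071157714661325), np.float64(-20.97035987507405)] [0.04514239 0.09603304 0.04530737 0.09562125]
cap [0.50897923 0.31573349 0.126     ]
row [[ 0.52315441  0.13461147  0.047     ]
 [ 0.53634044  0.13340571  0.047     ]
 [ 0.51601689 -0.06173262  0.047     ]
 [ 0.50287985 -0.06026965  0.047     ]] [0.5195979  0.03650373 0.047     ]
chan [[ 0.51556587  0.15898484  0.042     ]
 [ 0.54848501  0.15608703  0.042     ]
 [ 0.52363794 -0.08483841  0.042     ]
 [ 0.49086706 -0.08115283  0.042     ]] [0.51963897 0.03727016 0.042     ]
[[-0.001  0.317  0.948]
 [-0.002  0.948 -0.317]
 [-1.    -0.002  0.   ]]
```

Call:
move_arm(
  deltas=[-0.2, -2.5, 5, 0.12, 0, 0, -1, -0.2, -5, 10, 0.29, 0, 0, -1, -0.2, -7.5, 15, 0.46, 0, 0, -1, -0.2, -10, 20, 0.63, 0, 0, -1, -0.2, -12.3, 25, 0.8, 0, 0, -1],
)

```text
time_s: 0.72
tcp_pos: [0.4051, 0.4189, 0.3045]
ee_rot: [0.877, 1.387, -0.878]
wrist_force: [0.4, 0.3, -0.2]
width: 0.093
```

```bash
cat > go.py <<'E'
# usage: go.py x y z jawyaw_deg -> tool-frame shift (cm) and turn to that TCP pose, tool down
import sys,numpy as np
from scipy.spatial.transform import Rotation as R
from cell import manip
s=manip.get_state();M=R.from_rotvec(s["ee_rot"]).as_matrix()
x,y,z,a=map(float,sys.argv[1:5]);a=np.radians(a)
X=np.array([0,0,-1.]);Y=np.array([np.cos(a),np.sin(a),0]);G=np.c_[X,Y,np.cross(X,Y)]
print("t",s["time_s"],"tcp",s["tcp_pos"].round(4),"F",s["wrist_force"].round(2),"w",round(s["width"],4),"q",s["joint_pos"].round(2),"tooly",np.degrees(np.arctan2(M[1,1],M[0,1])).round(2))
print("shift",((np.array([x,y,z])-s["tcp_pos"])@M*100).round(2),"turn",R.from_matrix(M.T@G).as_rotvec().round(4))
E
python3 go.py 0.511 0.317 0.30 22
```

```text
t 0.725 tcp [0.4051 0.4189 0.3045] F [ 0.38  0.33 -0.25] w 0.093 q [-0.98  0.51  0.21  1.63 -0.12  1.01 -0.28] tooly 25.35
shift [ 0.44  5.21 13.74] turn [0.0586 0.0003 0.0008]
```

Call:
move_arm(
  deltas=[0.2, 2.5, 6, 0.03, 0, 0, -1, 0.4, 4.8, 11, 0.06, 0, 0, -1, 0.4, 5.2, 13.7, 0.06, 0, 0, -1, 0.4, 5.2, 13.7, 0.06, 0, 0, -1],
)

```text
time_s: 1.23
tcp_pos: [0.5119, 0.3167, 0.3003]
ee_rot: [0.922, 1.365, -0.924]
wrist_force: [-0.5, 0.0, -0.1]
width: 0.0929
```

```bash
python3 go.py 0.511 0.317 0.30 22
python3 - <<'E'
from cell import manip
import cv2,pickle
r=manip.read_camera("wrist");cv2.imwrite("pics/w1.png",r["color"]);pickle.dump(r,open("w1.pkl","wb"));print(r["intrinsics"],r["xyz"],r["orientation"])
E
```

```text
t 1.225 tcp [0.5119 0.3167 0.3003] F [-0.49  0.03 -0.06] w 0.0929 q [-0.74  0.55  0.24  1.58 -0.14  1.03 -0.08] tooly 21.9
shift [ 0.03 -0.07 -0.06] turn [-0.0017  0.0018  0.0009]
[[309.70691629   0.         321.07677814]
 [  0.         309.70691629 201.26335139]
 [  0.           0.           1.        ]] [0.48448602 0.38565614 0.38238014] [2.82097087 0.54477849 0.07061522]
```

View pics/w1.png

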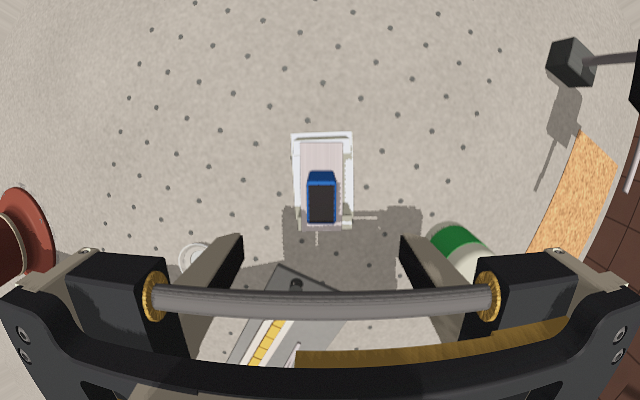

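The wrist view shows the roller cap centred at about (321,203), lying straight in the stand. The stand spans columns 291-352. Bottle's clear of the fingers, at (460,245).

Run:
```python
from h import *
W=pickle.load(open("w1.pkl","rb"));T=pickle.load(open("top0.pkl","rb"));S=pickle.load(open("scene0.pkl","rb"))
im=W["color"];m=cv2.inRange(im,(0,0,0),(60,60,60))
for a,b,k in blobs(m,(295,165,348,235),100)[:2]:
    box=cv2.boxPoints(b);print(a,b);o,d=rayfish(W,box);v=plane(o,d,.126);print("cap",v.round(4),v.mean(0))
    t=plane(o,rayfish(W,b[0])[1],.126)
    for n,r,roi in(("T",T,(145,205,180,235)),("S",S,(352,100,374,125))):
        for a2,b2,_ in blobs(cv2.inRange(r["color"],(0,0,0),(60,60,60)),roi,10)[:1]:
            p,e=ray(r,b2[0]);print(n,a2,b2,tri(o,rayfish(W,b[0])[1][0],p,e[0]))
# white stand outline
for a,b,k in blobs(mask(im,"white"),(280,120,365,245),30)[:6]:
    print("white",a,b,plane(*rayfish(W,cv2.boxPoints(b)),.06).round(4).tolist())
h=cv2.resize(im[120:240,275:370],None,fx=5,fy=5,interpolation=cv2.INTER_CUBIC);cv2.imwrite("pics/w1c.png",h)
```

```text
776.5 ((321.0, 204.0), (36.0, 24.0), 90.0)
cap [[0.4959 0.3277 0.126 ]
 [0.5148 0.3353 0.126 ]
 [0.5272 0.3054 0.126 ]
 [0.5076 0.2975 0.126 ]] [0.51138852 0.31644977 0.126     ]
T 288.0 ((166.15000915527344, 218.95001220703125), (15.811386108398438, 26.879358291625977), 71.56504821777344) (array([0.51161075, 0.31258607, 0.11096583]), np.float64(0.0024937458388195493))
S 35.0 ((363.2162170410156, 107.70270538330078), (7.891151428222656, 5.918363571166992), 9.462321281433105) (array([0.51109826, 0.31640254, 0.12535531]), np.float64(0.0005744264308398731))
white 6308.5 ((322.0, 182.0), (124.0, 84.0), 90.0) [[0.4452, 0.3671, 0.06], [0.5259, 0.3995, 0.06], [0.5813, 0.2732, 0.06], [0.4925, 0.2375, 0.06]]
```

View pics/w1c.png

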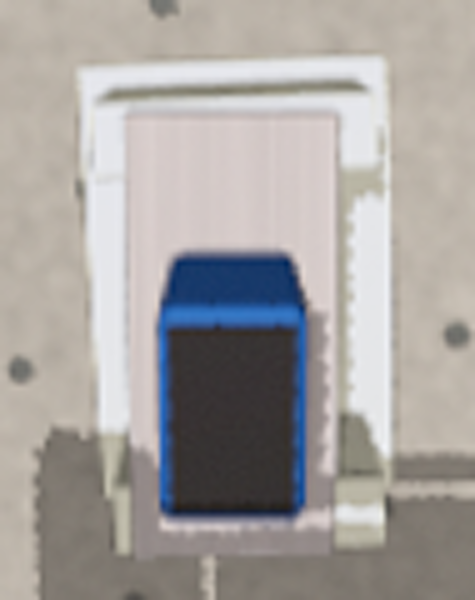

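Triangulating the cap from the wrist and scene views gives (0.511, 0.316, 0.125), which agrees with the 0.126 in the text. The jaw yaw is already aligned, so I'll descend and grip.

Call:
move_arm(
  deltas=[3.5, -0.07, 0, 0, 0, 0, -1, 7, -0.07, 0, 0, 0, 0, -1, 10.5, -0.07, 0, 0, 0, 0, -1, 13.7, -0.07, 0, 0, 0, 0, -1, 13.7, -0.07, 0, 0, 0, 0, -1],
  grip_force=40,
)

```text
time_s: 1.9
tcp_pos: [0.5066, 0.3212, 0.1613]
ee_rot: [0.912, 1.374, -0.92]
wrist_force: [0.4, 0.2, -0.1]
width: 0.093
```

Call:
move_arm(
  deltas=[0, 0, 0, 0, 0, 0, 1, 0, 0, 0, 0, 0, 0, 1, 0, 0, 0, 0, 0, 0, 1, 0, 0, 0, 0, 0, 0, 1, 0, 0, 0, 0, 0, 0, 1],
  grip_force=40,
)

```text
time_s: 2.52
tcp_pos: [0.5099, 0.3192, 0.164]
ee_rot: [0.919, 1.368, -0.919]
wrist_force: [0.8, -0.4, -0.2]
width: 0.0474
```

```bash
python3 go.py 0.511 0.3164 0.163 22
```

```text
t 2.525 tcp [0.5099 0.3192 0.164 ] F [ 0.85 -0.45 -0.15] w 0.0474 q [-0.71  0.71  0.19  1.72 -0.19  0.73 -0.04] tooly 22.22
shift [ 0.1 -0.   0.3] turn [ 0.0039 -0.0001 -0.0002]
```

Call:
move_arm(
  deltas=[0, 0, 0, 0, 0, 0, 1, 0, 0, 0, 0, 0, 0, 1, 0, 0, 0, 0, 0, 0, 1, 0, 0, 0, 0, 0, 0, 1, 0, 0, 0, 0, 0, 0, 1],
)

```text
time_s: 3.15
tcp_pos: [0.5101, 0.3194, 0.1637]
ee_rot: [0.919, 1.368, -0.918]
wrist_force: [0.5, 0.1, -0.6]
width: 0.0258
```

```bash
python3 go.py 0.511 0.3164 0.163 22
```

```text
t 3.15 tcp [0.5101 0.3194 0.1637] F [ 0.53  0.13 -0.64] w 0.0258 q [-0.71  0.71  0.19  1.72 -0.19  0.73 -0.04] tooly 22.23
shift [ 0.07 -0.03  0.31] turn [ 0.004   0.     -0.0007]
```

Call:
move_arm(
  deltas=[-2, 0, 0, 0, 0, 0, 1, -5, 0, 0, 0, 0, 0, 1, -8, 0, 0, 0, 0, 0, 1, -10, 0, 0, 0, 0, 0, 1, -10, 0, 0, 0, 0, 0, 1],
)

```text
time_s: 3.78
tcp_pos: [0.5098, 0.3192, 0.2644]
ee_rot: [0.92, 1.368, -0.918]
wrist_force: [0.0, 0.5, -4.0]
width: 0.0258
```

```bash
python3 - <<'E'
from h import *
from cell import manip
# row line in world from top and scene views, panel corners etc
T=pickle.load(open("top0.pkl","rb"));S=pickle.load(open("scene0.pkl","rb"))
def ends(r,roi,c):
    a,m,k=blobs(mask(r["color"],c),roi)[0];b=cv2.boxPoints(m);s=sorted(range(4),key=lambda i:b[i][0] )
    return m,np.array([b[s[:2]].mean(0),b[s[2:]].mean(0)])
for c in("yellow","white"):
    mt,et=ends(T,(240,190,370,240),c); ms,es=ends(S,(250,165,345,225),c)
    print(c,et.round(1).tolist(),es.round(1).tolist())
    o,d=ray(T,et);p,e=ray(S,es)
    for i in(0,1):
        print(tri(o,d[i],p,e[1-i]),"topplane",plane(o,d[i:i+1],.045)[0])
# screw heads: dark blobs
hs=cv2.inRange(T["color"],(0,0,0),(50,50,50))
for a,m,k in blobs(hs,(235,195,260,225),8)+blobs(hs,(358,205,378,235),8): print("dark",a,m[0],m[1],plane(*ray(T,m[0]),.032))
E
python3 go.py 0.5 -0.06 0.28 -6
```

```text
yellow [[259.79998779296875, 210.60000610351562], [351.20001220703125, 219.1999969482422]] [[279.79998779296875, 210.0], [333.1000061035156, 167.8000030517578]]
(array([0.53056413, 0.13500639, 0.0419586 ]), np.float64(0.0011560314667860446)) topplane [0.52988607 0.13426274 0.045     ]
(array([ 0.50944025, -0.0622591 ,  0.03656843]), np.float64(0.0013942992824748151)) topplane [ 0.50954459 -0.06115472  0.045     ]
white [[249.1999969482422, 209.8000030517578], [361.29998779296875, 220.3000030517578]] [[273.29998779296875, 216.1999969482422], [338.3999938964844, 165.60000610351562]]
(array([0.53270732, 0.15876721, 0.03475187]), np.float64(0.00044138401339949285)) topplane [0.53177775 0.15708627 0.045     ]
(array([ 0.50713963, -0.08434163,  0.03298357]), np.float64(0.0013713257837514178)) topplane [ 0.5070823  -0.08269405  0.045     ]
t 3.775 tcp [0.5098 0.3192 0.2644] F [ 0.02  0.47 -3.97] w 0.0258 q [-0.74  0.58  0.23  1.63 -0.15  0.95 -0.07] tooly 22.23
shift [ -1.59 -15.25  34.73] turn [ 0.4928 -0.0006 -0.0009]
```

```bash
python3 go.py 0.529 0.1265 0.23 -6
```

```text
t 3.775 tcp [0.5098 0.3192 0.2644] F [ 0.02  0.47 -3.97] w 0.0258 q [-0.74  0.58  0.23  1.63 -0.15  0.95 -0.07] tooly 22.23
shift [ 3.43 -5.52 18.57] turn [ 0.4928 -0.0006 -0.0009]
```

Call:
move_arm(
  deltas=[0, -1.5, 4, 0.1, 0, 0, 1, 0, -3, 8.5, 0.22, 0, 0, 1, 0.5, -4.2, 13, 0.35, 0, 0, 1, 2, -5.2, 16.5, 0.45, 0, 0, 1, 3.3, -5.5, 18.5, 0.493, 0, 0, 1],
  grip_force=60,
)

```text
time_s: 4.4
tcp_pos: [0.5279, 0.1247, 0.2289]
ee_rot: [1.286, 1.157, -1.293]
wrist_force: [0.1, 0.6, -3.4]
width: 0.0256
```

Call:
move_arm(
  deltas=[0, 0, 0, 0, 0, 0, 1, 0, 0, 0, 0, 0, 0, 1, 0, 0, 0, 0, 0, 0, 1],
)

```text
time_s: 4.78
tcp_pos: [0.5289, 0.1294, 0.231]
ee_rot: [1.285, 1.16, -1.282]
wrist_force: [0.4, -0.0, -3.6]
width: 0.0257
```

```bash
python3 go.py 0.529 0.1265 0.23 -6
python3 - <<'E'
from cell import manip
import cv2,pickle,numpy as np
o=[]
for n,b in(("scene",(230,100,390,260)),("top",(200,150,360,310))):
    r=manip.read_camera(n);pickle.dump(r,open(n+"1.pkl","wb"));o.append(cv2.resize(r["color"][b[1]:b[3],b[0]:b[2]],(400,400)))
cv2.imwrite("pics/p1.png",np.hstack(o))
E
```

```text
t 4.775 tcp [0.5289 0.1294 0.231 ] F [ 0.44 -0.02 -3.55] w 0.0257 q [-0.51  0.56  0.35  1.83 -0.26  0.8  -0.13] tooly -5.8
shift [0.1  0.04 0.29] turn [ 0.0036 -0.0015 -0.0003]
```

View pics/p1.png

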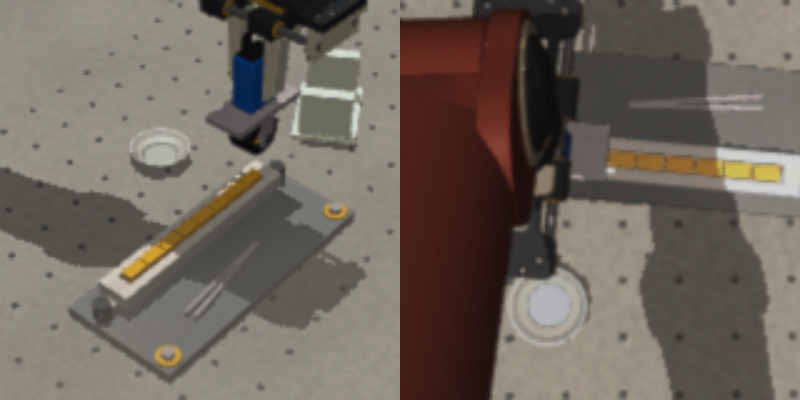

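The picture shows the roller held upright over the +y end of the row, with its collar in line with the row. Next I'll lower it in small steps and watch the force.

Call:
move_arm(
  deltas=[0.5, 0.03, 0.2, 0, 0, 0, 1, 1, 0.03, 0.2, 0, 0, 0, 1, 1.5, 0.03, 0.2, 0, 0, 0, 1, 1.5, 0.03, 0.2, 0, 0, 0, 1],
)

```text
time_s: 5.38
tcp_pos: [0.5286, 0.1251, 0.2151]
ee_rot: [1.285, 1.158, -1.287]
wrist_force: [-0.1, 0.5, -3.6]
width: 0.0257
```

Call:
move_arm(
  deltas=[0.2, 0, 0, 0, 0, 0, 1, 0.4, 0, 0, 0, 0, 0, 1, 0.5, 0, 0, 0, 0, 0, 1],
)

```text
time_s: 5.75
tcp_pos: [0.529, 0.1252, 0.2107]
ee_rot: [1.286, 1.158, -1.286]
wrist_force: [-0.0, 1.0, -3.1]
width: 0.0259
```

Call:
move_arm(
  deltas=[0.1, 0, 0, 0, 0, 0, 1, 0.2, 0, 0, 0, 0, 0, 1, 0.3, 0, 0, 0, 0, 0, 1],
)

```text
time_s: 6.12
tcp_pos: [0.529, 0.1252, 0.2077]
ee_rot: [1.286, 1.158, -1.286]
wrist_force: [0.1, -0.2, -4.7]
width: 0.0262
```

Call:
move_arm(
  deltas=[0.1, 0, 0, 0, 0, 0, 1, 0.2, 0, 0, 0, 0, 0, 1, 0.2, 0, 0, 0, 0, 0, 1],
)

```text
time_s: 6.5
tcp_pos: [0.5289, 0.1252, 0.2056]
ee_rot: [1.286, 1.158, -1.286]
wrist_force: [0.1, -0.5, -3.2]
width: 0.0255
```

Call:
move_arm(
  deltas=[0.1, 0, 0, 0, 0, 0, 1, 0.2, 0, 0, 0, 0, 0, 1, 0.2, 0, 0, 0, 0, 0, 1],
)

```text
time_s: 6.88
tcp_pos: [0.5289, 0.1252, 0.2036]
ee_rot: [1.286, 1.158, -1.286]
wrist_force: [0.6, -0.1, -3.0]
width: 0.0253
```

Call:
move_arm(
  deltas=[0.1, 0, 0, 0, 0, 0, 1, 0.2, 0, 0, 0, 0, 0, 1, 0.2, 0, 0, 0, 0, 0, 1],
)

```text
time_s: 7.25
tcp_pos: [0.5289, 0.1252, 0.2016]
ee_rot: [1.286, 1.158, -1.286]
wrist_force: [-0.1, -0.8, -3.2]
width: 0.0258
```

Call:
move_arm(
  deltas=[0.1, 0, 0, 0, 0, 0, 1, 0.1, 0, 0, 0, 0, 0, 1],
)

```text
time_s: 7.5
tcp_pos: [0.5289, 0.1252, 0.2006]
ee_rot: [1.286, 1.158, -1.286]
wrist_force: [-0.1, -0.2, -3.3]
width: 0.0257
```

Call:
move_arm(
  deltas=[0.1, 0, 0, 0, 0, 0, 1, 0.1, 0, 0, 0, 0, 0, 1],
)

```text
time_s: 7.75
tcp_pos: [0.5289, 0.1252, 0.1997]
ee_rot: [1.286, 1.158, -1.286]
wrist_force: [-0.2, -1.4, -4.1]
width: 0.0255
```

Call:
move_arm(
  deltas=[0.1, 0, 0, 0, 0, 0, 1, 0.1, 0, 0, 0, 0, 0, 1],
)

```text
time_s: 8.0
tcp_pos: [0.5289, 0.1252, 0.1986]
ee_rot: [1.286, 1.158, -1.286]
wrist_force: [0.4, -0.2, -3.9]
width: 0.0256
```

Call:
move_arm(
  deltas=[0.1, 0, 0, 0, 0, 0, 1, 0.1, 0, 0, 0, 0, 0, 1],
)

```text
time_s: 8.25
tcp_pos: [0.529, 0.1252, 0.198]
ee_rot: [1.286, 1.158, -1.286]
wrist_force: [-0.6, 0.1, -1.3]
width: 0.026
```

Call:
move_arm(
  deltas=[0.1, 0, 0, 0, 0, 0, 1, 0.1, 0, 0, 0, 0, 0, 1],
)

```text
time_s: 8.5
tcp_pos: [0.5291, 0.1252, 0.1974]
ee_rot: [1.287, 1.158, -1.286]
wrist_force: [-1.8, 0.2, 4.1]
width: 0.0257
```

Call:
move_arm(
  deltas=[0.1, 0, 0, 0, 0, 0, 1, 0.1, 0, 0, 0, 0, 0, 1],
)

```text
time_s: 8.75
tcp_pos: [0.5291, 0.1252, 0.196]
ee_rot: [1.286, 1.158, -1.286]
wrist_force: [-0.9, -0.0, 3.9]
width: 0.0258
```

Call:
move_arm(
  deltas=[0.1, 0, 0, 0, 0, 0, 1, 0.1, 0, 0, 0, 0, 0, 1],
)

```text
time_s: 9.0
tcp_pos: [0.5291, 0.1252, 0.1947]
ee_rot: [1.286, 1.157, -1.286]
wrist_force: [-1.0, 0.3, 4.3]
width: 0.0259
```

Call:
move_arm(
  deltas=[0.1, 0, 0, 0, 0, 0, 1, 0.1, 0, 0, 0, 0, 0, 1],
)

```text
time_s: 9.25
tcp_pos: [0.5291, 0.1253, 0.1936]
ee_rot: [1.286, 1.158, -1.286]
wrist_force: [-0.8, 0.7, 4.5]
width: 0.0256
```

Call:
move_arm(
  deltas=[0.05, 0, 0, 0, 0, 0, 1, 0.05, 0, 0, 0, 0, 0, 1],
)

```text
time_s: 9.5
tcp_pos: [0.5291, 0.1252, 0.1932]
ee_rot: [1.286, 1.158, -1.286]
wrist_force: [-1.7, 0.2, 3.7]
width: 0.0257
```

Call:
move_arm(
  deltas=[0.05, 0, 0, 0, 0, 0, 1, 0.05, 0, 0, 0, 0, 0, 1],
)

```text
time_s: 9.75
tcp_pos: [0.5291, 0.1253, 0.1928]
ee_rot: [1.286, 1.158, -1.286]
wrist_force: [-0.7, 0.2, 4.2]
width: 0.0255
```

Call:
move_arm(
  deltas=[0.05, 0, 0, 0, 0, 0, 1, 0.05, 0, 0, 0, 0, 0, 1],
)

```text
time_s: 10.0
tcp_pos: [0.5291, 0.1253, 0.1928]
ee_rot: [1.287, 1.158, -1.286]
wrist_force: [-2.1, -0.1, 7.2]
width: 0.0257
```

Call:
move_arm(
  deltas=[0.05, 0, 0, 0, 0, 0, 1, 0.05, 0, 0, 0, 0, 0, 1],
)

```text
time_s: 10.25
tcp_pos: [0.5292, 0.1254, 0.1927]
ee_rot: [1.287, 1.158, -1.285]
wrist_force: [-2.5, 1.2, 9.8]
width: 0.0257
```

Call:
move_arm(
  deltas=[0.05, 0, 0, 0, 0, 0, 1, 0.05, 0, 0, 0, 0, 0, 1],
)

```text
time_s: 10.5
tcp_pos: [0.5292, 0.1253, 0.1926]
ee_rot: [1.287, 1.158, -1.285]
wrist_force: [-3.4, 0.5, 12.2]
width: 0.0257
```

Piece 8 is home at TCP z 0.1928. The stiffness is about 5 N/mm, and the wheel now presses with about 16 N. I'll back off 0.5 mm and roll toward -y, watching the force.

Call:
move_arm(
  deltas=[-0.05, 0, 0.3, 0, 0, 0, 1, -0.05, 0, 0.6, 0, 0, 0, 1, -0.05, 0, 0.9, 0, 0, 0, 1, -0.05, 0, 1.2, 0, 0, 0, 1],
)

```text
time_s: 11.0
tcp_pos: [0.5281, 0.1162, 0.1927]
ee_rot: [1.289, 1.161, -1.281]
wrist_force: [-1.8, 3.1, 9.5]
width: 0.0256
```

Call:
move_arm(
  deltas=[0, 0, 0.3, 0, 0, 0, 1, 0, 0, 0.6, 0, 0, 0, 1, 0, 0, 0.9, 0, 0, 0, 1, 0, 0, 1.2, 0, 0, 0, 1],
)

```text
time_s: 11.5
tcp_pos: [0.5267, 0.1014, 0.1924]
ee_rot: [1.287, 1.158, -1.285]
wrist_force: [-0.9, 0.6, 7.9]
width: 0.0258
```

Call:
move_arm(
  deltas=[0, 0, 0.3, 0, 0, 0, 1, 0, 0, 0.6, 0, 0, 0, 1, 0, 0, 0.9, 0, 0, 0, 1, 0, 0, 1.2, 0, 0, 0, 1],
)

```text
time_s: 12.0
tcp_pos: [0.5257, 0.0923, 0.1924]
ee_rot: [1.288, 1.161, -1.282]
wrist_force: [-1.0, 3.5, 6.5]
width: 0.0255
```

Call:
move_arm(
  deltas=[0.05, 0, 0.3, 0, 0, 0, 1, 0.05, 0, 0.6, 0, 0, 0, 1, 0.07, 0, 0.9, 0, 0, 0, 1, 0.07, 0, 1.2, 0, 0, 0, 1],
)

```text
time_s: 12.5
tcp_pos: [0.5242, 0.0775, 0.192]
ee_rot: [1.287, 1.158, -1.285]
wrist_force: [-1.7, 0.7, 10.9]
width: 0.0258
```

Call:
move_arm(
  deltas=[0, 0, 0.3, 0, 0, 0, 1, 0.03, 0, 0.6, 0, 0, 0, 1, 0.03, 0, 0.9, 0, 0, 0, 1, 0.03, 0, 1.2, 0, 0, 0, 1],
)

```text
time_s: 13.0
tcp_pos: [0.5232, 0.0687, 0.192]
ee_rot: [1.289, 1.162, -1.281]
wrist_force: [-2.6, 4.1, 11.0]
width: 0.0256
```

Call:
move_arm(
  deltas=[0, 0, 0.3, 0, 0, 0, 1, 0.01, 0, 0.6, 0, 0, 0, 1, 0.01, 0, 0.9, 0, 0, 0, 1, 0.02, 0, 1.2, 0, 0, 0, 1, 0.02, 0, 1.5, 0, 0, 0, 1],
)

```text
time_s: 13.62
tcp_pos: [0.5214, 0.0507, 0.1917]
ee_rot: [1.287, 1.158, -1.285]
wrist_force: [-1.8, 2.3, 12.0]
width: 0.0255
```

Call:
move_arm(
  deltas=[0, 0, 0.3, 0, 0, 0, 1, 0.01, 0, 0.6, 0, 0, 0, 1, 0.01, 0, 0.9, 0, 0, 0, 1, 0.02, 0, 1.2, 0, 0, 0, 1, 0.02, 0, 1.5, 0, 0, 0, 1],
)

```text
time_s: 14.25
tcp_pos: [0.5199, 0.0366, 0.1914]
ee_rot: [1.287, 1.159, -1.284]
wrist_force: [-2.2, 1.1, 10.5]
width: 0.0256
```

Call:
move_arm(
  deltas=[0, 0, 0.3, 0, 0, 0, 1, 0.01, 0, 0.6, 0, 0, 0, 1, 0.01, 0, 0.9, 0, 0, 0, 1, 0.02, 0, 1.2, 0, 0, 0, 1, 0.02, 0, 1.5, 0, 0, 0, 1],
)

```text
time_s: 14.88
tcp_pos: [0.5185, 0.0234, 0.1914]
ee_rot: [1.289, 1.161, -1.282]
wrist_force: [-2.6, 5.7, 11.6]
width: 0.0256
```

Call:
move_arm(
  deltas=[0, 0, 0.3, 0, 0, 0, 1, 0.01, 0, 0.6, 0, 0, 0, 1, 0.01, 0, 0.9, 0, 0, 0, 1, 0.02, 0, 1.2, 0, 0, 0, 1, 0.02, 0, 1.5, 0, 0, 0, 1],
)

```text
time_s: 15.5
tcp_pos: [0.5167, 0.0057, 0.191]
ee_rot: [1.287, 1.157, -1.285]
wrist_force: [-2.0, 1.2, 11.4]
width: 0.0255
```

Call:
move_arm(
  deltas=[0, 0, 0.3, 0, 0, 0, 1, 0.01, 0, 0.6, 0, 0, 0, 1, 0.01, 0, 0.9, 0, 0, 0, 1, 0.02, 0, 1.2, 0, 0, 0, 1, 0.02, 0, 1.5, 0, 0, 0, 1],
)

```text
time_s: 16.12
tcp_pos: [0.5155, -0.0064, 0.191]
ee_rot: [1.289, 1.161, -1.282]
wrist_force: [-2.1, 4.7, 11.1]
width: 0.0258
```

Call:
move_arm(
  deltas=[0, 0, 0.3, 0, 0, 0, 1, 0.01, 0, 0.6, 0, 0, 0, 1, 0.01, 0, 0.9, 0, 0, 0, 1, 0.02, 0, 1.2, 0, 0, 0, 1, 0.02, 0, 1.5, 0, 0, 0, 1],
)

```text
time_s: 16.75
tcp_pos: [0.5136, -0.0243, 0.1906]
ee_rot: [1.287, 1.157, -1.285]
wrist_force: [-1.8, 0.8, 12.0]
width: 0.0258
```

Call:
move_arm(
  deltas=[0, 0, 0.3, 0, 0, 0, 1, 0.01, 0, 0.6, 0, 0, 0, 1, 0.01, 0, 0.9, 0, 0, 0, 1, 0.02, 0, 1.2, 0, 0, 0, 1, 0.02, 0, 1.5, 0, 0, 0, 1],
)

```text
time_s: 17.38
tcp_pos: [0.5121, -0.0385, 0.1904]
ee_rot: [1.287, 1.158, -1.284]
wrist_force: [-2.6, 0.3, 10.6]
width: 0.026
```

Call:
move_arm(
  deltas=[0, 0, 0.3, 0, 0, 0, 1, 0.01, 0, 0.6, 0, 0, 0, 1, 0.01, 0, 0.9, 0, 0, 0, 1, 0.02, 0, 1.2, 0, 0, 0, 1, 0.02, 0, 1.2, 0, 0, 0, 1],
)

```text
time_s: 18.0
tcp_pos: [0.5107, -0.0518, 0.1902]
ee_rot: [1.287, 1.156, -1.286]
wrist_force: [-2.2, 0.2, 11.2]
width: 0.0256
```

Call:
move_arm(
  deltas=[0.02, 0, 0, 0, 0, 0, 1, 0.02, 0, 0, 0, 0, 0, 1],
)

```text
time_s: 18.25
tcp_pos: [0.5107, -0.0518, 0.1902]
ee_rot: [1.287, 1.156, -1.286]
wrist_force: [-2.9, -0.2, 11.4]
width: 0.0259
```

The measured height falls linearly along the row (slope 0.014), so every piece looks home. I'll roll back once as a check pass.

Call:
move_arm(
  deltas=[-0.01, 0, -0.7, 0, 0, 0, 1, -0.02, 0, -1.4, 0, 0, 0, 1, -0.03, 0, -2.1, 0, 0, 0, 1, -0.04, 0, -2.8, 0, 0, 0, 1, -0.05, 0, -3.5, 0, 0, 0, 1],
)

```text
time_s: 18.88
tcp_pos: [0.5145, -0.0169, 0.1906]
ee_rot: [1.287, 1.155, -1.286]
wrist_force: [-2.2, -0.4, 10.7]
width: 0.0256
```

Call:
move_arm(
  deltas=[-0.01, 0, -0.7, 0, 0, 0, 1, -0.02, 0, -1.4, 0, 0, 0, 1, -0.03, 0, -2.1, 0, 0, 0, 1, -0.04, 0, -2.8, 0, 0, 0, 1, -0.05, 0, -3.5, 0, 0, 0, 1],
)

```text
time_s: 19.5
tcp_pos: [0.5183, 0.018, 0.1911]
ee_rot: [1.287, 1.155, -1.286]
wrist_force: [-2.5, -0.4, 11.4]
width: 0.026
```

Call:
move_arm(
  deltas=[-0.01, 0, -0.7, 0, 0, 0, 1, -0.02, 0, -1.4, 0, 0, 0, 1, -0.03, 0, -2.1, 0, 0, 0, 1, -0.04, 0, -2.8, 0, 0, 0, 1, -0.05, 0, -3.5, 0, 0, 0, 1],
)

```text
time_s: 20.12
tcp_pos: [0.522, 0.053, 0.1916]
ee_rot: [1.287, 1.156, -1.285]
wrist_force: [-2.4, -0.9, 10.5]
width: 0.0258
```

Call:
move_arm(
  deltas=[-0.01, 0, -0.7, 0, 0, 0, 1, -0.02, 0, -1.4, 0, 0, 0, 1, -0.03, 0, -2.1, 0, 0, 0, 1, -0.04, 0, -2.8, 0, 0, 0, 1, -0.05, 0, -3.5, 0, 0, 0, 1],
)

```text
time_s: 20.75
tcp_pos: [0.5258, 0.088, 0.1919]
ee_rot: [1.287, 1.156, -1.285]
wrist_force: [-1.8, -1.0, 8.4]
width: 0.026
```

Call:
move_arm(
  deltas=[-0.01, 0, -0.7, 0, 0, 0, 1, -0.02, 0, -1.4, 0, 0, 0, 1, -0.03, 0, -2.1, 0, 0, 0, 1, -0.04, 0, -2.8, 0, 0, 0, 1, -0.05, 0, -3.3, 0, 0, 0, 1],
)

```text
time_s: 21.38
tcp_pos: [0.5293, 0.121, 0.1924]
ee_rot: [1.287, 1.156, -1.285]
wrist_force: [-1.4, -0.7, 8.3]
width: 0.0258
```

Call:
move_arm(
  deltas=[-2, 0, 0, 0, 0, 0, 1, -5, 0, 0, 0, 0, 0, 1, -8, 0, 0, 0, 0, 0, 1, -8, 0, 0, 0, 0, 0, 1, -8, 0, 0, 0, 0, 0, 1],
)

```text
time_s: 22.0
tcp_pos: [0.5275, 0.1211, 0.2695]
ee_rot: [1.284, 1.16, -1.289]
wrist_force: [0.5, 0.2, -3.1]
width: 0.0257
```

```bash
python3 go.py 0.5101 0.3194 0.264 22.2;python3 - <<'E'
from h import *
from cell import manip
o=[]
for n,b in(("scene",(250,140,370,260)),("top",(230,150,370,290))):
    r=manip.read_camera(n);pickle.dump(r,open(n+"2.pkl","wb"));o.append(cv2.resize(r["color"][b[1]:b[3],b[0]:b[2]],(390,390),interpolation=cv2.INTER_CUBIC))
cv2.imwrite("pics/p2.png",np.hstack(o))
E
```

```text
t 22.0 tcp [0.5275 0.1211 0.2695] F [ 0.48  0.18 -3.14] w 0.0257 q [-0.51  0.51  0.37  1.79 -0.23  0.89 -0.14] tooly -6.01
shift [  0.54  -3.8  -19.54] turn [-0.4923  0.0005  0.0037]
```

View pics/p2.png

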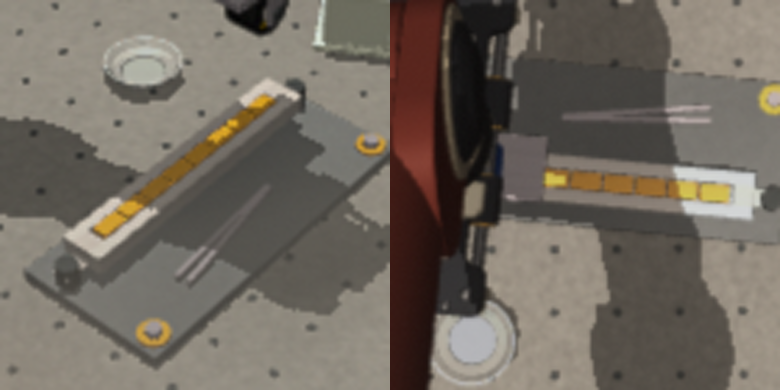

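The pieces now sit low in the channel, evenly along the row, and nothing else has moved. I'll take the roller back to above the stand.

Call:
move_arm(
  deltas=[-0.5, -0.7, -4, -0.1, 0, 0, 1, -0.5, -1.5, -8.5, -0.2, 0, 0, 1, -0.5, -2.4, -13, -0.32, 0, 0, 1, -0.3, -3.2, -17, -0.44, 0, 0, 1, 0, -3.8, -19.5, -0.492, 0, 0, 1],
)

```text
time_s: 22.72
tcp_pos: [0.5101, 0.3214, 0.2698]
ee_rot: [0.915, 1.371, -0.918]
wrist_force: [-0.6, -0.3, -3.0]
width: 0.0261
```

Call:
move_arm(
  deltas=[0, 0, 0, 0, 0, 0, 1, 0, 0, 0, 0, 0, 0, 1, 0, 0, 0, 0, 0, 0, 1, 0, 0, 0, 0, 0, 0, 1],
)

```text
time_s: 23.22
tcp_pos: [0.5117, 0.3178, 0.2717]
ee_rot: [0.921, 1.366, -0.921]
wrist_force: [-0.3, 0.5, -3.2]
width: 0.0257
```

```bash
python3 go.py 0.5101 0.3194 0.264 22.2
python3 - <<'E'
from cell import manip
import cv2,pickle
r=manip.read_camera("wrist");cv2.imwrite("pics/w2.png",cv2.resize(r["color"][100:300,200:440],None,fx=3,fy=3));pickle.dump(r,open("w2.pkl","wb"))
E
```

```text
t 23.225 tcp [0.5117 0.3178 0.2717] F [-0.31  0.49 -3.16] w 0.0257 q [-0.73  0.58  0.23  1.62 -0.15  0.97 -0.07] tooly 22.05
shift [ 0.77 -0.09 -0.21] turn [-0.0027  0.0006 -0.0002]
```

View pics/w2.png

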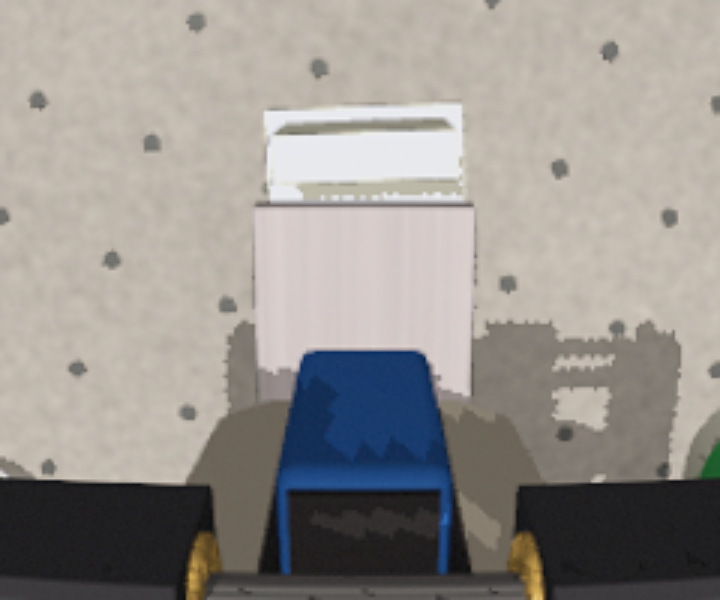

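The roller hangs straight over the stand, with its collar square to it. I'll lower it.

Call:
move_arm(
  deltas=[2, -0.08, -0.2, 0, 0, 0, 1, 4, -0.08, -0.2, 0, 0, 0, 1, 6, -0.08, -0.2, 0, 0, 0, 1, 8, -0.08, -0.2, 0, 0, 0, 1, 9.5, -0.08, -0.2, 0, 0, 0, 1],
)

```text
time_s: 23.9
tcp_pos: [0.5098, 0.3204, 0.1757]
ee_rot: [0.92, 1.368, -0.92]
wrist_force: [0.9, 0.1, -3.2]
width: 0.0261
```

Call:
move_arm(
  deltas=[0.4, 0, 0, 0, 0, 0, 1, 0.7, 0, 0, 0, 0, 0, 1, 0.7, 0, 0, 0, 0, 0, 1],
)

```text
time_s: 24.28
tcp_pos: [0.51, 0.3208, 0.1699]
ee_rot: [0.92, 1.367, -0.919]
wrist_force: [0.3, -0.5, -2.5]
width: 0.0256
```

```bash
python3 go.py 0.5101 0.3194 0.1637 22.2
```

```text
t 24.275 tcp [0.51   0.3208 0.1699] F [ 0.28 -0.55 -2.55] w 0.0256 q [-0.72  0.7   0.2   1.71 -0.19  0.75 -0.04] tooly 22.17
shift [ 0.62 -0.04  0.13] turn [-0.0005 -0.0002 -0.0009]
```

Call:
move_arm(
  deltas=[0.2, -0.02, 0.12, 0, 0, 0, 1, 0.4, -0.02, 0.12, 0, 0, 0, 1, 0.5, -0.02, 0.12, 0, 0, 0, 1, 0.5, -0.02, 0.12, 0, 0, 0, 1],
)

```text
time_s: 24.78
tcp_pos: [0.5099, 0.3195, 0.1643]
ee_rot: [0.919, 1.368, -0.92]
wrist_force: [-0.6, -0.5, -3.9]
width: 0.0261
```

Call:
move_arm(
  deltas=[0.1, 0, 0, 0, 0, 0, 1, 0.15, 0, 0, 0, 0, 0, 1, 0.15, 0, 0, 0, 0, 0, 1],
)

```text
time_s: 25.15
tcp_pos: [0.5101, 0.3195, 0.1637]
ee_rot: [0.92, 1.368, -0.919]
wrist_force: [-0.8, -0.5, 3.9]
width: 0.0257
```

It seated at the same height as at the start, 0.1637. I'll release and rise straight up.

Call:
move_arm(
  deltas=[-0.1, 0, 0, 0, 0, 0, 1, -0.1, 0, 0, 0, 0, 0, -1, -0.1, 0, 0, 0, 0, 0, -1, -0.1, 0, 0, 0, 0, 0, -1, -0.1, 0, 0, 0, 0, 0, -1],
)

```text
time_s: 25.78
tcp_pos: [0.5101, 0.3195, 0.164]
ee_rot: [0.92, 1.368, -0.919]
wrist_force: [-0.2, -0.1, 0.3]
width: 0.0612
```

Call:
move_arm(
  deltas=[0, 0, 0, 0, 0, 0, -1, 0, 0, 0, 0, 0, 0, -1, 0, 0, 0, 0, 0, 0, -1, 0, 0, 0, 0, 0, 0, -1, 0, 0, 0, 0, 0, 0, -1],
)

```text
time_s: 26.4
tcp_pos: [0.51, 0.3195, 0.1639]
ee_rot: [0.919, 1.368, -0.92]
wrist_force: [-0.1, -0.4, -0.3]
width: 0.093
```

Call:
move_arm(
  deltas=[-2, 0, 0, 0, 0, 0, -1, -5, 0, 0, 0, 0, 0, -1, -9, 0, 0, 0, 0, 0, -1, -13.5, 0, 0, 0, 0, 0, -1, -13.5, 0, 0, 0, 0, 0, -1],
)

```text
time_s: 27.02
tcp_pos: [0.5117, 0.3201, 0.3031]
ee_rot: [0.926, 1.364, -0.913]
wrist_force: [-0.5, 0.8, -0.8]
width: 0.0934
```

Call:
move_arm(
  deltas=[0, 0, 0, 0, 0, 0, -1, 0, 0, 0, 0, 0, 0, -1, 0, 0, 0, 0, 0, 0, -1, 0, 0, 0, 0, 0, 0, -1],
)

```text
time_s: 27.52
tcp_pos: [0.5098, 0.3194, 0.2982]
ee_rot: [0.919, 1.368, -0.921]
wrist_force: [-0.6, 0.7, -0.4]
width: 0.093
```

```bash
python3 go.py 0.5119 0.3167 0.30 22
python3 - <<'E'
from h import *
from cell import manip
W=manip.read_camera("wrist");S=manip.read_camera("scene");im=W["color"]
a,b,k=blobs(cv2.inRange(im,(0,0,0),(60,60,60)),(295,165,348,235),100)[0];print(a,b)
o,d=rayfish(W,b[0]);print("cap",plane(o,d,.126))
B=blobs(cv2.inRange(S["color"],(0,0,0),(60,60,60)),(352,100,374,125),10)
if B: p,e=ray(S,B[0][1][0]);print(B[0][:2],tri(o,d[0],p,e[0]))
x=cv2.resize(im[120:240,250:370],(400,400),interpolation=cv2.INTER_CUBIC);y=cv2.resize(S["color"][90:260,230:400],(400,400),interpolation=cv2.INTER_CUBIC)
cv2.imwrite("pics/end.png",np.hstack([x,y]))
E
```

```text
t 27.525 tcp [0.5098 0.3194 0.2982] F [-0.59  0.7  -0.45] w 0.093 q [-0.74  0.55  0.24  1.58 -0.14  1.03 -0.08] tooly 22.17
shift [-0.18  0.09  0.33] turn [0.003  0.0004 0.0013]
830.5 ((322.0, 209.0), (36.0, 24.0), 90.0)
cap [[0.51132779 0.31637629 0.126     ]]
(38.5, ((363.0, 108.0), (6.0, 8.0), 90.0)) (array([0.51104729, 0.31579003, 0.12468334]), np.float64(0.0009633812653710359))
```

View pics/end.png

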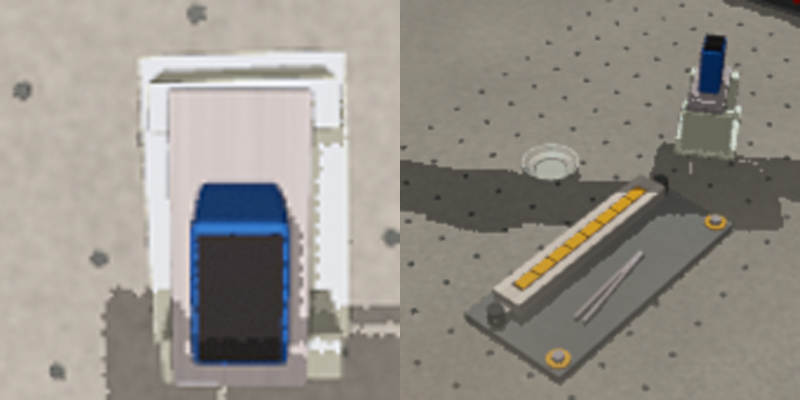

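The roller is back upright on both posts, in its original place to within 1 mm, and the row is even. I'm handing in.

```bash
python3 -c "
from cell import manip
print(manip.close_job())"
```

```text
the job is handed in; nothing more can be done
None
```

I handed the job in at 27.6 s of the 72 s allowed; the hand-in reports no verdict. The roller pressed all eight brass pieces home, and it is back upright in its stand, released.

- **Rolling:** I felt piece 8 reach its stop with the wheel, about 3 mm below nominal. I then rolled the whole row and back with about 10–16 N, judged from the wrist force at the end of each move. Forces between those readings were not seen.
- **Pieces home:** The wheel's height ran in a straight line along the row (slope about 0.014 rad), and the way back followed the same line within about 0.3 mm. That indicates every piece is home; I had no direct reading of the piece depths.
- **Roller in the stand:** It seated at the same tool height as at the start (0.1637 m). The wrist camera put the top of the handle within 1 mm of where it began. The gripper is open and clear of it.
- **Other things:** The dish and tweezers had not visibly moved in the last picture. I did not check the tray, bottle, syringe and screwdriver again at the end, but the arm never worked close to any of them except the bottle, beside the stand.
- **Measurements that disagreed:** Matching the handle top between the wrist and top cameras put it 15 mm too low, because of a bad colour mask, so I used the wrist and scene pair (0.125 m against 0.126 m in the text). The camera heights for the row were only rough, so I relied on touch there.

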